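Ready a flywheel rig and its counter for a seven-turn run

TASK

Get the flywheel rig ready for a seven-turn run: slide the light gate along its rail fully home against the stop, so that its fork straddles the disc's rim, and roll the counter's units thumbwheel until the preset reads 07, with the tens wheel left at 0. When both are set, press the reset button fully down and let it up again, so that the counter takes the new preset. Leave the small things lying on and behind the rig and the counter where they are.

Things in the scene. Friction and masses are not known exactly. Their poses are not given: they have to be found in the camera images.
- counter: Revolution counter: fixed grey case 170 (x) x 230 (y) x 78 mm. Origin: centre of its underside; x to its back (away from the robot), y to the operator's left, z up. On the flat top panel, in a row at x = -30, left to right: small power toggle, tens thumbwheel (y = +47), units thumbwheel (y = -5), reset button (y = -75). Dark display behind them.
- units_top (a point): Fixed point 36 mm straight above the axle of the units (right-hand) thumbwheel, 97 mm above the table; axes as the counter's. Wheel: 20 mm wide, axle along y; ten white faces 29 mm from the axle numbered 0-9, and between them ten black finger ribs 2.8 mm thick, out to 36 mm (19 mm above the panel at the top). The number set is on top; at rest the nearest ribs stand at x = -11 and +11 mm.
- tens_top (a point): The same point of the tens thumbwheel, the left-hand one seen from the robot, with 32 mm of clear space between the two alike wheels. It shows 0 and is to stay so. Numerals are upright for someone at the robot's side.
- units (a joint): Turn of the units wheel, rad: number x 0.628. It grows, and the number counts up one a step, as the wheel's top rolls away from the robot (counter's +x). It turns without end either way and clicks to rest at each number: a rib pushed more than half a step snaps on to the next number, one pushed less falls back; about 2 N at the ribs turns it. Starts between 1 and 5.
- tens (a joint): Turn of the tens wheel in rad, same sense and clicks; 0 with the number 0 on top.
- reset_top (a point): Centre of the top face of the reset button: a round grey push button 22 mm across in a black collar 38 mm across; its face stands 100 mm above the table, 10 mm above the collar. Pressed straight down.
- reset (a joint): Press of the reset button in m: 0 up, 0.006 fully down. About 5 N presses it fully down; a spring lifts it again.
- rig: Flywheel rig: fixed grey base plate 130 (x) x 400 (y) mm, top 18 mm above the table. Origin: centre of its underside; y runs along its low rail to the flywheel, z up. The flywheel, an upright metal disc 120 mm across and 12 mm thick, turns between two cheeks about an axle along x, at y = +115, 85 mm above the table. A dark stop block on the rail ends the gate's travel.
- gate_rod (a point): Top centre of the light gate's upright steel rod, 12 mm across, 175 mm above the table; axes as the rig's. It stands in the gate's black carriage (56 x 50 mm) on the rail. A grey 26 mm clamp block on it, top 98 mm above the table, holds a black two-pronged fork at axle height pointing along the rig's +y; above the block the rod is bare.
- gate (a joint): Slide of the light gate along the rail in m, growing towards the flywheel (rig's +y): 0 at the far end, 0.12 fully home, with the carriage against the stop block and the fork's prongs 23 mm over the disc's rim. Starts between 0 and 0.07, slides with about 2.5 N of friction and stays where it is left.
- slot_mass: A small stack of three brass slotted masses, 28 mm across and 24 high, standing on the rig's base plate on the side of the rail away from the robot; bystander. Origin: centre of its underside.
- eraser: A white eraser 20 x 42 x 12 mm lying on the counter's panel beside the display; bystander. Origin: centre of its underside.
- hanger: A brass mass hanger standing on the table behind the counter: a 32 mm disc with a 6 mm stem, 97 mm tall; bystander. Origin: centre of its underside.
- boss_head: A grey clamp block about 34 x 50 x 30 mm with two steel thumbscrews, lying on the table behind the rig; bystander. Origin: centre of its underside.

How it is judged:
On the way:
1. the reset button is pressed down while the light gate is home, the units wheel shows 7 and the tens wheel shows 0 (value of joint reset above 0.0045 m and value of joint gate above 0.116 m and (value of joint units between -2.005 and -1.765 rad or value of joint units between 4.2782 and 4.5182 rad or value of joint units between 10.5614 and 10.8014 rad) and value of joint tens between -0.12 and 0.12 rad), for 0.05 s.
At the end, for the whole second after the job is handed in: The light gate stands within 4 mm of its stop, the units wheel rests at 7 and the tens wheel at 0 (each within 0.12 rad), and the reset button, pressed at least 4.5 mm down once these were set, is up again (value of joint gate above 0.116 m and (value of joint units between -2.005 and -1.765 rad or value of joint units between 4.2782 and 4.5182 rad or value of joint units between 10.5614 and 10.8014 rad) and value of joint tens between -0.12 and 0.12 rad and value of joint reset below 0.0015 m); the robot touches nothing.
It fails at once if a bystander (slot_mass, eraser, hanger, boss_head) is moved more than 30 mm (distance of any of slot_mass, eraser, hanger, boss_head from where it was at the start of the episode above 0.03 m).
It also fails if it takes over 64 s, if anything falls off the work surface, if the arm or the gripper's body presses on something with over 40 N, if the wrist force passes 120 N, or if a joint passes its speed limit or range.

ROBOT

A 7-joint arm with a two-finger parallel gripper is mounted at the origin on the work surface. World frame = base frame: x ahead of the robot, y to its left, z up, the work surface at z = 0. Lengths are in m, angles in rad, forces in N, time in s.
With the tool pointing down it reaches from about 0.4 to 0.85 m from the base axis. Payload 4.5 kg.
Tool frame: the origin (TCP) lies midway between the tips of the shut fingers; the grasp point (between the pads) lies 19 mm behind it; z points along the fingers, y is the line along which they close (so a half turn about z gives the same grasp; the last joint's range is limited). The gripper opens to 88 mm and grips with 3 to 60 N. Pads are 18 mm wide; open, the fingers measure 123 mm over their backs; the gripper's body (75 mm by 187 mm) begins 45 mm behind the grasp point.
Start: joints at [-1.219, 0.689, -0.195, 1.565, 0.157, 0.902, -0.215], TCP at [0.195, 0.594, 0.239] pointing down, gripper open.
Joint ranges: [-3.01, 3.01], [-0.46, 2.08], [-1.47, 1.51], [0.13, 2.56], [-1, 4.14], [0.04, 2.09], [-2.66, 2.66]. Speed limits (rad/s): [2.57, 2.57, 3.14, 3.14, 3.14, 3.14, 3.14].

INTERFACE

Orientations are given as a rotation vector (axis times angle).
In Python, from rig import readout, get_image, camera_info, job, nets gives the robot as it stands.
- The arm moves only by the shell command python3 -m crank 'ROWS' [FORCE]. ROWS is text: rows parted by semicolons, each of 7 numbers parted by spaces: the turn, a rotation vector about the world's x, y, z in degrees, then the shift along the world's x, y, z in mm, then the closure, from 0 (fully open) to 1 (shut). In form: wx wy wz tx ty tz claw; .... A call has 1 to 20 rows; each row shifts and turns the commanded pose from where the row before left it; what a row does not reach is not made up. A row lasts 1/12 s, in which the tool goes at most 41.7 mm and 7.16 degrees, less where a joint would pass 70% of its speed; a pose out of reach is approached as far as the arm can. A call with a gripper value outside its range is refused whole. The fingers move at their own pace and stop on an object; FORCE is the grip in N (left out, the last holds). Time passes only in rows, so rows that do not move let the fingers close. It gives the time, the measured TCP pose, the force, the opening and the grip force at its end, in the units of the state.
- readout.read_state(): the state, without advancing time (a new reading comes with each control period).
- get_image(name): name is "side" or "top"; returns the picture (480x640x3 uint8, red, green, blue); there is no depth.
- camera_info(name): a dict with "camera_matrix" (3x3 intrinsics, pixels), "dist_coeffs" ([k1, k2, p1, p2, k3] as OpenCV has them; the pictures are not rectified), "rvec" (rotation vector, rad) and "tvec" (3), from world to camera coordinates, as OpenCV has them. Camera axes: x right, y down, z forward; pixel columns grow to the right and rows downward; lengths in m; the calibration is good to about 2 mm. A picture is of the moment at which its call begins. camera_info takes no time and is no camera call.
- job.hand_in(): hands the job in; it is judged then, once.
Trained networks look in the newest picture that a camera, given by its name, has taken for a name from the list of things; names that differ only in an ending like _2 or _b are one class to them, and where a whole thing is asked for, a point or a joint stands for the part that bears it (a point fixed in the world has none). Each returns a list of dicts, best first, with "score" (0 to 1); they miss things now and then, are a little off and sometimes report something else, mostly with a low value. They report only what shows in the picture. A call takes as long as a camera call.
- nets.look_for(camera, name): "rect" ([left, top, width, height] in pixels, round what is visible of it).
- nets.mark_of(camera, name): "position" ([row, column] in pixels: a listed point, or the origin of a listed thing).
The state is a dict: "time": time; "q": joint angles; "joint_vel": joint speeds; "joint_efforts": joint torques, N m; "tcp_pos": TCP position; "ee_rot": TCP orientation; "contact_force": force on the tool from outside, world axes, zero at the start; "torque": the same for the moment, N m; "grip_width": finger opening in m; "grip_force": force on a finger pad.
Only numpy, scipy, OpenCV 4.12 (cv2) and the standard library are available. Lean on these libraries where they do the work, as an engineer would, in place of code of your own. Each camera call takes 0.05 s, during which the arm holds its last target. There are 200 camera calls.

## Working session

There is one attempt and no reset: what is moved stays moved. The work goes in short steps, Python scripts to look and compute and a shell command to move; the robot and the scene stay as the last step left them, time stands still between calls to the robot, and variables do not carry over. Pictures are saved under pics/ and viewed, at most 10 in all, crops included, and the job is handed in when it is done.

```bash
mkdir -p pics
cat > h.py <<'E'
import numpy as np, cv2
from rig import readout, get_image, camera_info, job, nets
def shot(c,fn=None):
    im=get_image(c)
    if fn: cv2.imwrite('pics/'+fn,im[:,:,::-1])
    return im
def P(c):
    i=camera_info(c); return [np.array(i[k],float) for k in("camera_matrix","dist_coeffs","rvec","tvec")]
def proj(c,p):
    K,d,r,t=P(c); return cv2.projectPoints(np.array(p,float).reshape(-1,3),r,t,K,d)[0].reshape(-1,2)
def ray(c,rc):
    K,d,r,t=P(c); u=cv2.undistortPoints(np.array([[[rc[1],rc[0]]]],float),K,d).ravel()
    R=cv2.Rodrigues(r)[0]; return -R.T@t.ravel(), R.T@np.array([u[0],u[1],1])
def atz(c,rc,z):
    o,v=ray(c,rc); return o+v*(z-o[2])/v[2]
E
python3 - <<'E'
from h import *
shot('top','t0.png');shot('side','s0.png')
s=readout.read_state();print(s['time'],s['tcp_pos'],s['ee_rot'],s['grip_width'])
Z=dict(counter=0,units_top=.097,tens_top=.097,reset_top=.1,rig=0,gate_rod=.175,slot_mass=.018,eraser=.078,hanger=0,boss_head=0)
for n,z in Z.items():
    for c in('top','side'):
        for d in nets.mark_of(c,n)[:2]:
            print(n,c,round(d['score'],2),np.round(d['position'],1),np.round(atz(c,d['position'],z),4))
E
```

```text
0.1 [0.19517632 0.59317045 0.2380087 ] [-4.96913185e-01 -3.10193111e+00  2.51124532e-03] 0.08805754957734997
counter top 0.79 [273.1 417.7] [ 0.5318 -0.2153  0.    ]
counter side 0.75 [360.4 312.8] [ 0.5341 -0.2172  0.    ]
units_top top 0.55 [286.8 428.7] [ 0.5031 -0.216   0.097 ]
units_top side 0.75 [323.7 291.6] [ 0.5005 -0.2224  0.097 ]
tens_top top 0.95 [287.2 401.1] [ 0.503  -0.1648  0.097 ]
reset_top top 0.69 [289.5 469.1] [ 0.4972 -0.2896  0.1   ]
reset_top top 0.47 [226.8 222.4] [0.6209 0.1697 0.1   ]
reset_top side 0.63 [349.9 297.4] [ 0.5014 -0.284   0.1   ]
rig top 0.81 [283.8 219.5] [0.5145 0.1984 0.    ]
rig side 0.57 [234.9 278.5] [0.5187 0.1871 0.    ]
gate_rod top 0.93 [278.9 254.2] [0.52   0.0962 0.175 ]
gate_rod side 0.81 [185.3 280.3] [0.523  0.1042 0.175 ]
slot_mass top 0.48 [259.2 234.2] [0.5645 0.164  0.018 ]
slot_mass side 0.55 [230.8 298.9] [0.5653 0.1679 0.018 ]
eraser top 0.62 [246.  378.8] [ 0.5822 -0.1275  0.078 ]
hanger top 0.63 [216.2 404.1] [ 0.6517 -0.1909  0.    ]
hanger side 0.89 [337.9 378.8] [ 0.6607 -0.1853  0.    ]
boss_head top 0.78 [228.9 222.5] [0.6303 0.1934 0.    ]
boss_head side 0.66 [227.3 326.5] [0.6361 0.198  0.    ]
```

View pics/t0.png

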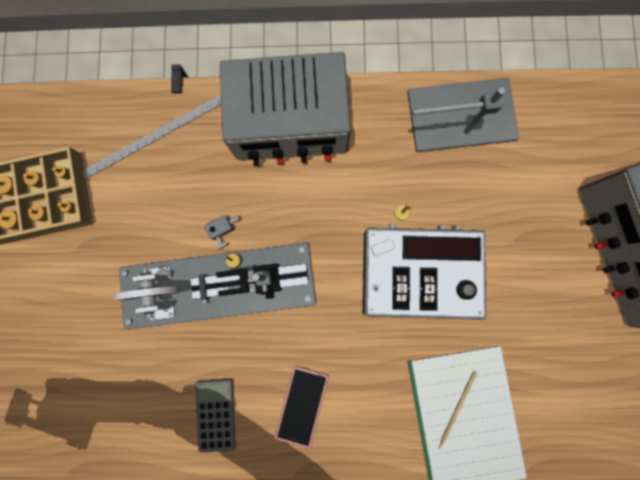

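View pics/s0.png

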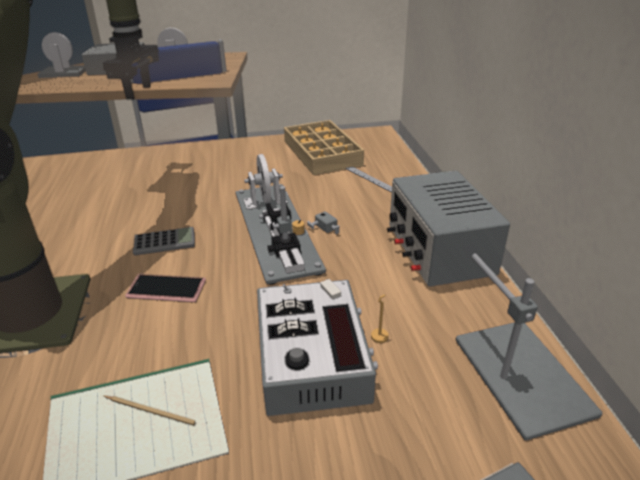

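Top view: rig at (215,285) with the flywheel at its left end (145,285), gate rod near (254,279), slot mass (234,260), boss head (220,228). Counter at (425,273), tens and units wheels at (401,287) and (429,287), reset at (467,290).

Run:
```python
from h import *
im=cv2.imread('pics/t0.png')
a=cv2.resize(im[225:325,355:495],None,fx=5,fy=5,interpolation=cv2.INTER_CUBIC)
cv2.imwrite('pics/c0.png',a)
def q(pts,z):
    return np.array([atz('top',(v,u),z)[:2] for u,v in pts])
g=q([(120,268),(309,243),(316,303),(126,328)],.018)
c=q([(366,228.5),(485,230),(486,318),(364,316)],.078)
# axis y = towards left
for n,p in(('rig',g),('counter',c)):
    e=(p[0]-p[1]+p[3]-p[2])/2; print(n,p.mean(0),np.linalg.norm(e),'yaw',np.degrees(np.arctan2(-e[0],e[1])))
r0=cv2.resize(im[235:335,110:325],None,fx=3.5,fy=3.5,interpolation=cv2.INTER_CUBIC);cv2.imwrite('pics/r0.png',r0)
s=cv2.imread('pics/s0.png')
cv2.imwrite('pics/sc.png',cv2.resize(s[280:420,250:390],None,fx=4,fy=4,interpolation=cv2.INTER_CUBIC))
```

```text
rig [0.51103784 0.19872903] 0.3949336517945855 yaw 6.8348579557633595
counter [ 0.52994392 -0.21443315] 0.2289207776375567 yaw -1.5775805201701742
```

View pics/c0.png

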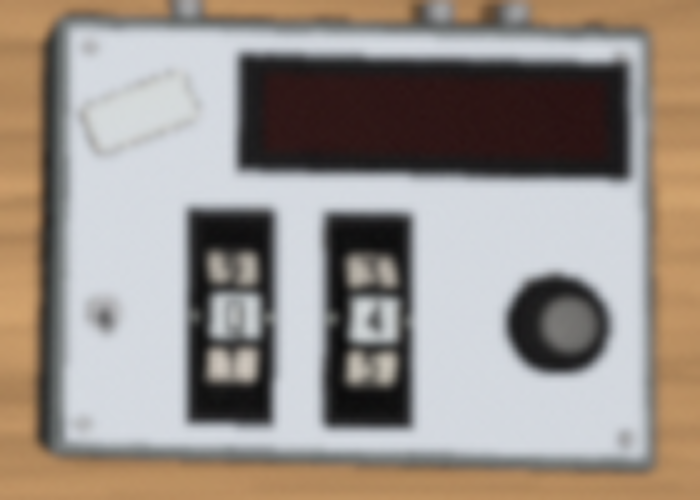

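View pics/r0.png

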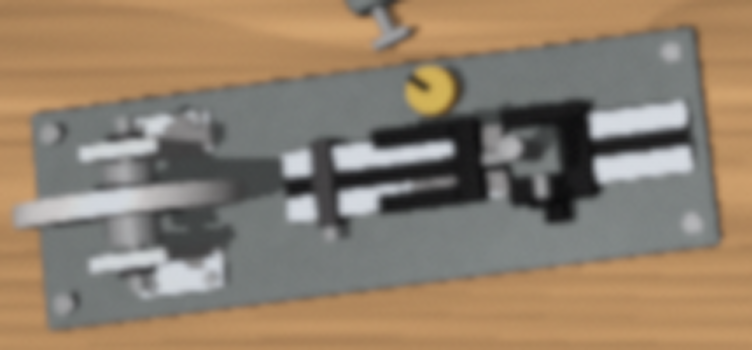

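Units shows 4 (tens 0), so three forward clicks are needed. Rig yaw is about 6.8° and counter yaw about -1.6°. Next: go above the gate rod, with the finger line along the rail.

```bash
python3 -m crank '0 0 1.4 18 -27.4 0 0;0 0 1.4 18 -27.4 0 0;0 0 1.4 18 -27.4 0 0;0 0 1.4 18 -27.4 0 0;0 0 1.4 18 -27.4 0 0;0 0 1.4 18 -27.4 0 0;0 0 1.4 18 -27.4 0 0;0 0 1.4 18 -27.4 0 0;0 0 1.4 18 -27.4 0 0;0 0 1.4 18 -27.4 0 0;0 0 1.4 18 -27.4 0 0;0 0 1.4 18 -27.4 0 0;0 0 1.4 18 -27.4 0 0;0 0 1.4 18 -27.4 0 0;0 0 1.4 18 -27.4 0 0;0 0 1.4 18 -27.4 0 0;0 0 1.4 18 -27.4 0 0;0 0 1.4 18 -27.4 0 0;0 0 0 0 0 0 0;0 0 0 0 0 0 0' 10
python3 - <<'E'
from h import *
s=readout.read_state();R=cv2.Rodrigues(np.array(s['ee_rot']))[0]
print(s['time'],s['tcp_pos'],R[:,1],R[:,2],s['contact_force'])
shot('side','s1.png')
for d in nets.mark_of('side','gate_rod')[:2]: print(d,atz('side',d['position'],.175))
print(proj('side',[s['tcp_pos'],[.5225,.1,.175]]))
im=cv2.imread('pics/s1.png');cv2.imwrite('pics/s1c.png',cv2.resize(im[90:290,200:400],None,fx=3,fy=3))
E
```

```text
time: 2.77
tcp_pos: [0.5203, 0.0982, 0.2385]
ee_rot: [-0.183, 3.136, -0.001]
contact_force: [-0.3, 0.6, -0.7]
grip_width: 0.0881
grip_force: 0.0
2.7667 [0.52025217 0.09822782 0.23853291] [-1.16471885e-01  9.93193848e-01 -5.28508729e-04] [ 2.76680444e-04 -4.99684075e-04 -9.99999837e-01] [-0.32268519  0.5821278  -0.69868946]
[[277.54070287 158.30068122]
 [280.26930615 186.28729631]]
```

View pics/s1c.png

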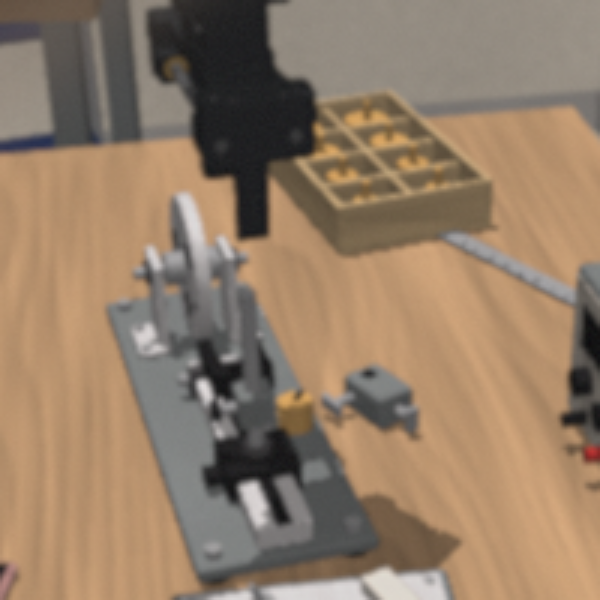

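The near finger hangs at crop (252,235), right over the rod top at crop (246,290), which is full-picture (282,187). Down and grip.

```bash
python3 -m crank '0 0 0 3 1 -20 0;0 0 0 0 0 -25 0;0 0 0 0 0 -25 0;0 0 0 0 0 -20 0;0 0 0 0 0 -13 0;0 0 0 0 0 0 0;0 0 0 0 0 0 .6;0 0 0 0 0 0 1;0 0 0 0 0 0 1;0 0 0 0 0 0 1;0 0 0 0 0 0 1;0 0 0 0 0 0 1;0 0 0 0 0 0 1;0 0 0 0 0 0 1' 12
```

```text
time: 4.03
tcp_pos: [0.5224, 0.1015, 0.1359]
ee_rot: [-0.191, 3.136, 0.0]
contact_force: [0.8, 0.2, 0.2]
grip_width: 0.0368
grip_force: 0.0
```

```bash
python3 -m crank '0 0 0 0 0 0 1;0 0 0 0 0 0 1;0 0 0 0 0 0 1;0 0 0 0 0 0 1;0 0 0 0 0 0 1;0 0 0 0 0 0 1;0 0 0 0 0 0 1' 12
```

```text
time: 4.62
tcp_pos: [0.5223, 0.1012, 0.1357]
ee_rot: [0.191, -3.136, 0.001]
contact_force: [0.3, -2.3, 0.3]
grip_width: 0.0113
grip_force: 12.0
```

Rod gripped. Slide it home.

```bash
python3 -m crank '0 0 0 -1.2 9.9 0 1;0 0 0 -1.2 9.9 0 1;0 0 0 -1.2 9.9 0 1;0 0 0 -1.2 9.9 0 1;0 0 0 -1.2 9.9 0 1;0 0 0 -1.2 9.9 0 1;0 0 0 -1.2 9.9 0 1;0 0 0 0 0 0 1'
python3 - <<'E'
from h import *
im=shot('top','t2.png');cv2.imwrite('pics/t2c.png',cv2.resize(cv2.imread('pics/t2.png')[225:345,110:325],None,fx=3.5,fy=3.5,interpolation=cv2.INTER_CUBIC))
E
```

```text
time: 5.28
tcp_pos: [0.5137, 0.1751, 0.1357]
ee_rot: [-0.198, 3.134, 0.006]
contact_force: [1.6, 3.3, -3.5]
grip_width: 0.0116
grip_force: 12.0
```

```bash
python3 -m crank '0 0 0 -0.6 5 0 1;0 0 0 -0.6 5 0 1;0 0 0 -0.5 4 0 1;0 0 0 0 0 0 1;0 0 0 0 0 0 1'; python3 -m crank '0 0 0 -0.5 4 0 1;0 0 0 -0.5 4 0 1;0 0 0 0 0 0 1'
```

```text
time: 5.75
tcp_pos: [0.5125, 0.1856, 0.1358]
ee_rot: [-0.192, 3.135, 0.002]
contact_force: [4.0, 0.4, -3.9]
grip_width: 0.0118
grip_force: 12.0
time: 6.0
tcp_pos: [0.5116, 0.1933, 0.1358]
ee_rot: [-0.192, 3.135, 0.001]
contact_force: [4.9, 0.2, -4.8]
grip_width: 0.0113
grip_force: 12.0
```

```bash
python3 -m crank '0 0 0 0 4 0 1;0 0 0 0 4 0 1;0 0 0 -.3 3 0 1;0 0 0 0 0 0 1;0 0 0 0 0 0 1';  python3 -m crank '0 0 0 -.3 3 0 1;0 0 0 -.3 3 0 1;0 0 0 0 0 0 1;0 0 0 0 0 0 1'
```

```text
time: 6.42
tcp_pos: [0.5114, 0.1944, 0.1356]
ee_rot: [0.181, -3.133, 0.022]
contact_force: [5.2, -16.6, 4.0]
grip_width: 0.0111
grip_force: 12.0
time: 6.75
tcp_pos: [0.5112, 0.1961, 0.1355]
ee_rot: [0.176, -3.132, 0.031]
contact_force: [5.7, -23.5, 6.3]
grip_width: 0.0149
grip_force: 12.0
```

Firm contact with the stop (-23 N). Relax, open and lift.

```bash
python3 -m crank '0 0 0 .5 -6 0 1;0 0 0 .5 -5 0 1;0 0 0 0 0 0 1;0 0 0 0 0 0 .5;0 0 0 0 0 0 .5;0 0 0 0 0 0 .5;0 0 0 0 0 0 .5;0 0 0 0 0 0 .5;0 0 0 0 0 0 .5;0 0 0 0 0 20 .5;0 0 0 0 0 30 .5;0 0 0 0 0 30 .5;0 0 0 0 0 20 .5;0 0 0 0 0 0 1'
python3 - <<'E'
from h import *
s=readout.read_state();print(s['tcp_pos'],s['contact_force'])
shot('side','s3.png');im=cv2.imread('pics/s3.png')
print([ (d['score'],d['position'],atz('side',d['position'],.175)) for d in nets.mark_of('side','gate_rod')[:1]])
cv2.imwrite('pics/s3c.png',cv2.resize(im[130:290,210:350],None,fx=3.7,fy=3.7,interpolation=cv2.INTER_CUBIC))
E
```

```text
time: 7.92
tcp_pos: [0.5133, 0.2005, 0.2398]
ee_rot: [-0.191, 3.129, 0.006]
contact_force: [-0.1, -0.2, 0.1]
grip_width: 0.0396
grip_force: 0.0
[0.51325846 0.20051902 0.23983886] [-0.10406202 -0.15474898  0.10107471]
[(0.64, [166.9, 274.0], array([0.51896593, 0.1921478 , 0.175     ]))]
```

View pics/s3c.png

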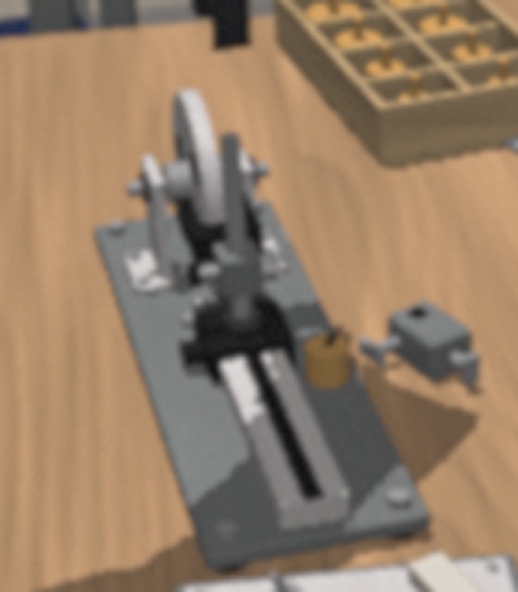

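The carriage is up against the stop and the fork is over the disc; the slot mass (crop 328,360) and boss head are undisturbed. On to the counter, fingers shut.

```bash
python3 -m crank '0 0 -.6 -3.2 -30 0 1;0 0 -.6 -3.2 -30 0 1;0 0 -.6 -3.2 -30 0 1;0 0 -.6 -3.2 -30 0 1;0 0 -.6 -3.2 -30 0 1;0 0 -.6 -3.2 -30 0 1;0 0 -.6 -3.2 -30 0 1;0 0 -.6 -3.2 -30 0 1;0 0 -.6 -3.2 -30 0 1;0 0 -.6 -3.2 -30 0 1;0 0 -.6 -3.2 -30 0 1;0 0 -.6 -3.2 -30 -15 1;0 0 -.6 -3.2 -30 -25 1;0 0 -.6 -3.2 -30 -25 1;0 0 0 0 0 -25 1;0 0 0 0 0 -20 1;0 0 0 0 0 0 1;0 0 0 0 0 0 1'
python3 - <<'E'
from h import *
s=readout.read_state();R=cv2.Rodrigues(np.array(s['ee_rot']))[0]
print(s['tcp_pos'],R[:,1],R[:,2],s['contact_force'])
shot('side','s4.png');shot('top','t4.png')
for n,z in(('units_top',.097),('tens_top',.097),('reset_top',.1),('gate_rod',.175)):
  for c in('side','top'):
    for d in nets.mark_of(c,n)[:1]:print(n,c,d['score'],atz(c,d['position'],z))
a=cv2.imread('pics/s4.png');b=cv2.imread('pics/t4.png')
print(proj('side',[s['tcp_pos'],[.502,-.219,.097],[.499,-.288,.1]]))
cv2.imwrite('pics/m4.png',np.hstack([cv2.resize(a[260:360,240:340],(400,400),interpolation=cv2.INTER_CUBIC),cv2.resize(b[235:335,110:325],(400,186),interpolation=cv2.INTER_CUBIC) if 0 else cv2.resize(b[230:310,120:240],(400,400))]))
E
```

```text
time: 9.52
tcp_pos: [0.4651, -0.2203, 0.1242]
ee_rot: [-0.037, -3.137, -0.003]
contact_force: [-0.1, -0.6, 0.9]
grip_width: 0.0006
grip_force: 0.0
[ 0.46510655 -0.22026369  0.12421934] [0.02380052 0.99971501 0.00185307] [-0.00421935  0.00195403 -0.99998919] [-0.12044097 -0.61524753  0.90977302]
units_top side 0.82 [ 0.49934504 -0.21771089  0.097     ]
units_top top 0.57 [ 0.49793099 -0.2195109   0.097     ]
tens_top side 0.83 [ 0.50818047 -0.16516669  0.097     ]
tens_top top 0.69 [ 0.50318879 -0.16819107  0.097     ]
reset_top side 0.69 [ 0.499383   -0.28657217  0.1       ]
gate_rod top 0.83 [0.51339147 0.19113094 0.175     ]
[[268.39414645 312.83819589]
 [292.23313661 322.13510214]
 [296.17801795 352.01990176]]
```

View pics/m4.png

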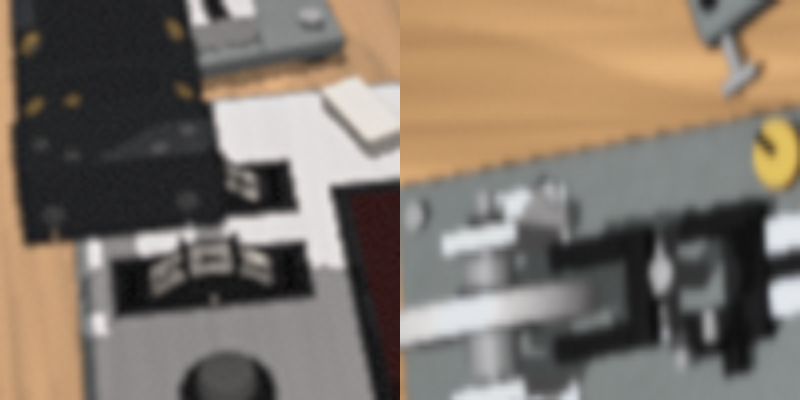

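Fork over the rim (right half), units wheel at crop (212,258), agreeing with the estimate. First stroke.

```bash
python3 -m crank '0 0 0 0 0 -16 1;0 0 0 0 0 -15 1;0 0 0 4 0 0 1;0 0 0 4 0 0 1;0 0 0 4 0 0 1;0 0 0 0 0 0 1'; python3 -m crank '0 0 0 4 0 0 1;0 0 0 4 0 0 1;0 0 0 0 0 0 1';  python3 -m crank '0 0 0 4 0 0 1;0 0 0 3 0 0 1;0 0 0 0 0 0 1';python3 -m crank '0 0 0 2.5 0 0 1;0 0 0 0 0 0 1'
```

```text
time: 10.52
tcp_pos: [0.4802, -0.2212, 0.0956]
ee_rot: [0.038, 3.139, -0.0]
contact_force: [0.7, -0.3, 0.3]
grip_width: 0.0002
grip_force: 0.4
time: 10.77
tcp_pos: [0.4872, -0.2213, 0.0952]
ee_rot: [0.039, 3.14, -0.0]
contact_force: [-0.9, 0.8, -0.1]
grip_width: 0.0005
grip_force: 0.4
time: 11.02
tcp_pos: [0.4949, -0.2214, 0.0955]
ee_rot: [0.039, 3.139, -0.001]
contact_force: [-1.7, 0.4, 6.0]
grip_width: 0.0004
grip_force: 3.0
time: 11.18
tcp_pos: [0.4964, -0.2214, 0.0957]
ee_rot: [0.039, 3.141, -0.001]
contact_force: [-2.9, -0.1, 10.2]
grip_width: 0.0007
grip_force: 5.1
```

Tip rode 2.5 mm too high onto the rib. Lift back and check.

```bash
python3 -m crank '0 0 0 0 0 15 1;0 0 0 -15 0 10 1;0 0 0 -17 0 0 1;0 0 0 0 0 0 1;0 0 0 0 0 0 1'
python3 - <<'E'
from h import *
shot('side','s5.png');shot('top','t5.png')
print(readout.read_state()['tcp_pos'])
a=cv2.imread('pics/s5.png');b=cv2.imread('pics/t5.png')
cv2.imwrite('pics/m5.png',np.hstack([cv2.resize(a[270:350,260:340],(400,400),interpolation=cv2.INTER_CUBIC),cv2.resize(b[260:320,385:445],(400,400),interpolation=cv2.INTER_CUBIC)]))
E
```

```text
time: 11.6
tcp_pos: [0.4643, -0.2213, 0.1199]
ee_rot: [0.039, 3.141, -0.0]
contact_force: [0.8, 1.1, -0.7]
grip_width: 0.0006
grip_force: 0.0
[ 0.4655508  -0.22106027  0.11968924]
```

View pics/m5.png

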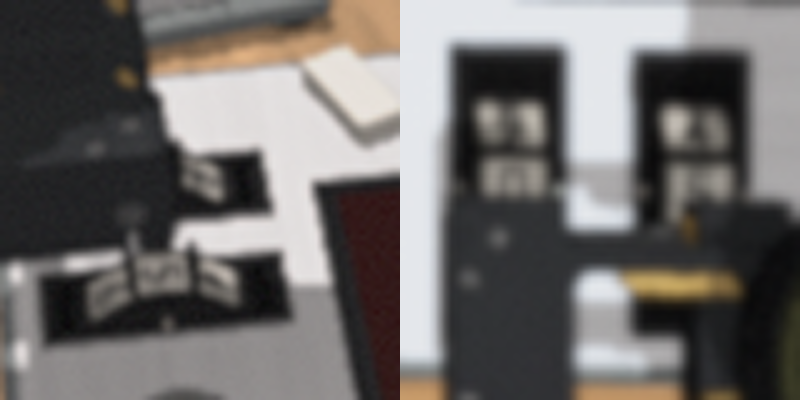

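Units now shows 5 (left half centre numeral; the 4 has rolled behind). Repeat a touch lower.

```bash
python3 -m crank '0 0 0 0 0 -14 1;0 0 0 0 0 -13 1;0 0 0 4 0 0 1;0 0 0 4 0 0 1;0 0 0 4 0 0 1;0 0 0 0 0 0 1'; python3 -m crank '0 0 0 4 0 0 1;0 0 0 4 0 0 1;0 0 0 0 0 0 1';  python3 -m crank '0 0 0 4 0 0 1;0 0 0 4 0 0 1;0 0 0 0 0 0 1'
```

```text
time: 12.2
tcp_pos: [0.4782, -0.2211, 0.0933]
ee_rot: [0.038, 3.138, -0.0]
contact_force: [0.3, -0.6, 0.1]
grip_width: 0.0002
grip_force: 0.0
time: 12.45
tcp_pos: [0.4844, -0.2213, 0.0931]
ee_rot: [0.039, 3.141, -0.0]
contact_force: [-0.6, 0.0, 2.3]
grip_width: 0.0005
grip_force: 1.0
time: 12.7
tcp_pos: [0.4937, -0.2214, 0.0935]
ee_rot: [0.038, 3.139, -0.001]
contact_force: [-1.1, 0.4, 7.7]
grip_width: 0.0004
grip_force: 3.8
```

```bash
python3 -m crank '0 0 0 0 0 15 1;0 0 0 -12 0 10 1;0 0 0 -16 0 0 1;0 0 0 0 0 0 1;0 0 0 0 0 0 1'
python3 - <<'E'
from h import *
shot('side','s6.png');shot('top','t6.png')
print(readout.read_state()['tcp_pos'])
a=cv2.imread('pics/s6.png');b=cv2.imread('pics/t6.png')
cv2.imwrite('pics/m6.png',np.hstack([cv2.resize(a[270:350,260:340],(400,400),interpolation=cv2.INTER_CUBIC),cv2.resize(b[260:320,385:445],(400,400),interpolation=cv2.INTER_CUBIC)]))
E
```

```text
time: 13.12
tcp_pos: [0.4646, -0.2213, 0.1179]
ee_rot: [0.039, 3.14, -0.0]
contact_force: [0.4, -0.2, 0.5]
grip_width: 0.0007
grip_force: 0.0
[ 0.46556445 -0.22103648  0.11768658]
```

View pics/m6.png

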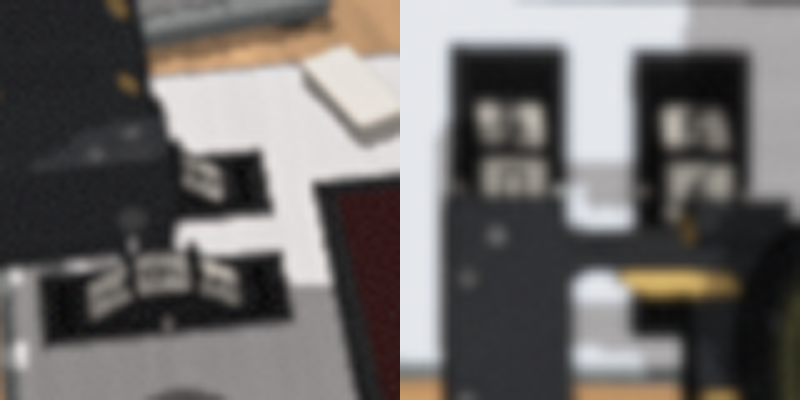

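Units shows 6. Third stroke, then back clear for a final check.

```bash
python3 -m crank '0 0 0 0 0 -13 1;0 0 0 0 0 -12 1;0 0 0 4 0 0 1;0 0 0 4 0 0 1;0 0 0 4 0 0 1;0 0 0 0 0 0 1'; python3 -m crank '0 0 0 4 0 0 1;0 0 0 4 0 0 1;0 0 0 0 0 0 1';  python3 -m crank '0 0 0 4 0 0 1;0 0 0 4 0 0 1;0 0 0 0 0 0 1'; python3 -m crank '0 0 0 0 0 15 1;0 0 0 -12 0 10 1;0 0 0 -20 0 20 1;0 0 0 -25 -10 20 1;0 0 0 -25 -25 0 1;0 0 0 -10 -35 0 1;0 0 0 0 -35 0 1;0 0 0 0 -35 0 1;0 0 0 0 0 0 1;0 0 0 0 0 0 1'
python3 - <<'E'
from h import *
shot('side','s7.png');shot('top','t7.png')
print(readout.read_state()['tcp_pos'])
a=cv2.imread('pics/s7.png');b=cv2.imread('pics/t7.png')
for n,z in(('units_top',.097),('reset_top',.1),('gate_rod',.175)):
  for c in('side','top'):
    for d in nets.mark_of(c,n)[:1]:print(n,c,d['score'],atz(c,d['position'],z))
R=lambda i:cv2.resize(i,(400,400),interpolation=cv2.INTER_CUBIC)
cv2.imwrite('pics/m7.png',np.hstack([R(a[270:350,260:340]),R(b[260:320,385:445])]))
E
```

```text
time: 13.72
tcp_pos: [0.4782, -0.2211, 0.0933]
ee_rot: [0.038, 3.139, -0.0]
contact_force: [-0.5, 0.2, 0.1]
grip_width: 0.0004
grip_force: 0.0
time: 13.97
tcp_pos: [0.4843, -0.2213, 0.093]
ee_rot: [0.039, 3.141, -0.0]
contact_force: [-1.4, 0.1, 1.4]
grip_width: -0.0
grip_force: 1.0
time: 14.22
tcp_pos: [0.4937, -0.2214, 0.0935]
ee_rot: [0.038, 3.139, -0.001]
contact_force: [-1.6, -0.2, 7.6]
grip_width: 0.0007
grip_force: 3.8
time: 15.05
tcp_pos: [0.4003, -0.3637, 0.1577]
ee_rot: [0.046, 3.139, -0.002]
contact_force: [-0.1, 1.2, 0.4]
grip_width: 0.0004
grip_force: 0.0
[ 0.40079184 -0.36019711  0.15775051]
units_top side 0.82 [ 0.49942659 -0.21581456  0.097     ]
units_top top 0.72 [ 0.50054962 -0.21682978  0.097     ]
reset_top side 0.46 [ 0.50029685 -0.28108088  0.1       ]
reset_top top 0.7 [ 0.4917174  -0.28990625  0.1       ]
gate_rod side 0.61 [0.51194839 0.20379621 0.175     ]
gate_rod top 0.67 [0.51120683 0.19368329 0.175     ]
```

View pics/m7.png

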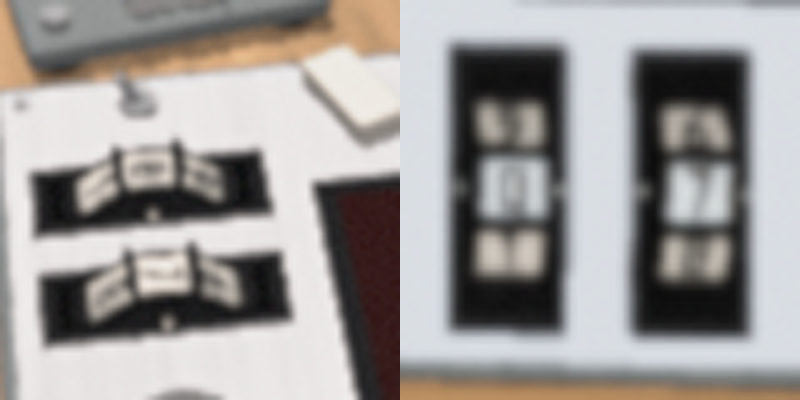

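Preset reads 07 (right half: 0 and 7). Now the reset button.

```bash
python3 -m crank '0 0 0 25 19 0 1;0 0 0 25 18 0 1;0 0 0 25 18 0 1;0 0 0 23 18 -10 1;0 0 0 0 0 -20 1;0 0 0 0 0 -16 1;0 0 0 0 0 0 1;0 0 0 0 0 0 1'; python3 -m crank '0 0 0 0 0 -5 1;0 0 0 0 0 -4 1;0 0 0 0 0 -4 1;0 0 0 0 0 0 1'; python3 -m crank '0 0 0 0 0 -3 1;0 0 0 0 0 -2 1;0 0 0 0 0 0 1;0 0 0 0 0 0 1'
```

```text
time: 16.12
tcp_pos: [0.4974, -0.2876, 0.1113]
ee_rot: [-0.037, -3.139, -0.001]
contact_force: [-0.2, 0.1, -0.6]
grip_width: 0.0005
grip_force: 0.0
time: 16.45
tcp_pos: [0.4982, -0.2887, 0.0988]
ee_rot: [0.039, 3.141, -0.001]
contact_force: [-0.1, 0.1, 1.9]
grip_width: 0.0005
grip_force: 1.2
time: 16.78
tcp_pos: [0.4982, -0.2887, 0.0945]
ee_rot: [0.039, 3.141, -0.001]
contact_force: [-0.6, -0.5, 6.8]
grip_width: 0.0002
grip_force: 3.4
```

```bash
python3 -m crank '0 0 0 0 0 -2 1;0 0 0 0 0 -1 1;0 0 0 0 0 0 1;0 0 0 0 0 0 1'; python3 -m crank '0 0 0 0 0 5 1;0 0 0 0 0 15 1;0 0 0 -10 -10 30 1;0 0 0 -20 -20 20 1;0 0 0 -30 -20 0 1;0 0 0 -30 -20 0 1;0 0 0 0 0 0 1;0 0 0 0 0 0 1'
python3 - <<'E'
from h import *
shot('top');shot('side')
for n,z in(('slot_mass',.018),('eraser',.078),('hanger',0),('boss_head',0),('reset_top',.1)):
  for c in('side','top'):
    for d in nets.mark_of(c,n)[:1]:print(n,c,d['score'],atz(c,d['position'],z))
E
```

```text
time: 17.12
tcp_pos: [0.4983, -0.2887, 0.0941]
ee_rot: [0.039, 3.14, -0.004]
contact_force: [-5.9, 2.2, 28.2]
grip_width: 0.0007
grip_force: 14.2
time: 17.78
tcp_pos: [0.4052, -0.36, 0.1605]
ee_rot: [-0.047, -3.139, 0.001]
contact_force: [1.1, 0.7, 0.2]
grip_width: 0.0004
grip_force: 0.0
slot_mass side 0.65 [0.56659751 0.16415857 0.018     ]
slot_mass top 0.55 [0.56618535 0.16903884 0.018     ]
eraser side 0.59 [ 0.58221201 -0.14000505  0.078     ]
eraser top 0.81 [ 0.58196655 -0.13365607  0.078     ]
hanger side 0.57 [ 0.6625008  -0.18616292  0.        ]
hanger top 0.53 [ 0.6600904  -0.18404995  0.        ]
boss_head side 0.86 [0.63499975 0.20007179 0.        ]
boss_head top 0.56 [0.64044117 0.19606613 0.        ]
reset_top side 0.56 [ 0.49757593 -0.28310631  0.1       ]
reset_top top 0.56 [ 0.49575653 -0.28990495  0.1       ]
```

The button bottomed out at 28 N and was released. The bystanders are unmoved and the arm is clear.

```bash
python3 -c "from rig import job;print(job.hand_in())"
```

```text
the job is handed in; nothing more can be done
None
```

The job is handed in, verdict not shown: the gate was pushed hard against its stop, the preset reads 07, reset was pressed to its bottom and released, and the bystanders show no real movement.

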